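# Load the chromatography column rack from its drawer

## Robot

A 6-joint arm with a two-finger parallel gripper is mounted at the origin on the work surface. World frame = base frame: x ahead of the robot, y to its left, z up, the work surface at z = 0. Lengths are in mm, angles in rad, forces in N, time in s.
With the tool pointing down it reaches from about 400 to 925 mm from the base axis. Payload 12.5 kg.
Tool frame: the origin (TCP) lies midway between the tips of the shut fingers; the grasp point (between the pads) lies 19 mm behind it; z points along the fingers, y is the line along which they close (so a half turn about z gives the same grasp; the last joint's range is limited). The gripper opens to 95 mm and grips with 3 to 60 N. Pads are 20 mm wide; open, the fingers measure 119 mm over their backs; the gripper's body (75 mm by 180 mm) begins 59 mm behind the grasp point.
Start: joints at [-0.106, 0.491, 1.559, -0, 1.092, -0.106], TCP at [625.017, 0.021, 214.661] pointing down, gripper open.
Joint ranges: [-3.1, 3.1], [-0.84, 2.19], [0.05, 2.79], [-1.13, 4.28], [0.06, 2.93], [-2.69, 2.69]. Speed limits (rad/s): [2.22, 2.22, 2.79, 3.14, 3.14, 3.14].

## Interface

Orientations are given as [roll, pitch, yaw] about the fixed x, y, z axes, in that order (R = Rz(yaw) Ry(pitch) Rx(roll)).
In Python, from cell import state, viewer, env, models gives the robot as it stands. The module is installed in compiled form; this text tells all that it offers.
- The arm moves only by the tool arm_command, never from a script. Its argument "rows" is a list of rows, each a list of 2 entries, a list of its own where there are three numbers: the shift along the tool's x, y, z normalised to -1 to 1, where 1 is 0.25 m, then the turn about the tool's z normalised to -1 to 1, where 1 is pi rad. A call has exactly 5 rows; each row shifts and turns the commanded pose from where the row before left it, along the tool's axes as they then stand; what a row does not reach is not made up. A row lasts 1/10 s, in which the tool goes at most 50 mm and 8.59 degrees, less where a joint would pass 70% of its speed; a pose out of reach is approached as far as the arm can. A call with a number of a shift or a turn outside -1 to 1 is refused whole. A call with a gripper value outside its range is refused whole. "claw" is the opening, from 0 (shut) to 1 (fully open), set as the call begins (left out, the last holds). The fingers move at their own pace and stop on an object; the grip force is fixed at half the most. Time passes only in rows, so rows that do not move let the fingers close, or fill a call up. It gives the time, the measured TCP pose, the force, the opening and the grip force at its end, in the units of the state.
- state(): the state, without advancing time (a new reading comes with each control period).
- viewer.read_camera(name): name is "scene" or "side" or "wrist"; returns (picture, depth): 384x512x3 uint8, red, green, blue; 384x512 float32, mm along the optical axis (not along the pixel's ray), 0 where there is no reading.
- viewer.get_calibration(name): a dict with "camera_matrix" (3x3 intrinsics, pixels), "dist_coeffs" ([k1, k2, p1, p2, k3] as OpenCV has them; the pictures are not rectified), "world_to_cam" (4x4, takes a point from world to camera coordinates). Camera axes: x right, y up, looking along -z (the intrinsics and any distortion apply to the point x, -y, -z); pixel columns grow to the right and rows downward; lengths in mm; the calibration is good to about 2 mm. A picture is of the moment at which its call begins: read the wrist's pose just before it. get_calibration takes no time and is no camera call; for the wrist camera it gives the pose at the moment of the call.
- env.job_done(): hands the job in; it is judged then, once.
Trained networks look in the newest picture that a camera, given by its name, has taken for a name from the list of things; names that differ only in an ending like _2 or _b are one class to them, and where a whole thing is asked for, a point or a joint stands for the part that bears it (a point fixed in the world has none). Each returns a list of dicts, best first, with "confidence" (0 to 1); they miss things now and then, are a little off and sometimes report something else, mostly with a low value. They report only what shows in the picture. A call takes as long as a camera call.
- models.search_frame(camera, label): "position" ([x, y, z] in mm, in world coordinates, good to about 4 mm: the middle of the surface that is visible of it).
- models.mark_of(camera, label): "position" ([x, y, z] in mm, in world coordinates, good to about 4 mm: a listed point, or the origin of a listed thing).
The state is a dict: "t": time; "joints": joint angles; "qvel": joint speeds; "tau": joint torques, N m; "eef_pos": TCP position; "tcp_rot": TCP orientation; "ft_force": force on the tool from outside, world axes, zero at the start; "moment": the same for the moment, N m; "opening": opening from 0.0 (shut) to 1.0 (fully open); "grip_force": force on a finger pad.
Only numpy, scipy, OpenCV 4.12 (cv2) and the standard library are available. Lean on these libraries where they do the work, as an engineer would, in place of code of your own. Each camera call takes 0.05 s, during which the arm holds its last target. There are 200 camera calls.

## Task

Pull the bench-top drawer fully open, take out every column in it, and slide each one nose first into a clamp of the column rack, one per clamp, until its mid collar is flush against the clamp and the spring plunger holds it. When all are in, push the drawer fully shut. Do not knock over the bottles, jars and the beaker on the bench.

Things in the scene. Friction and masses are not known exactly. Their poses are not given: they have to be found in the camera images.
- drawer (a joint): how far the drawer is out, in m: 0 shut, 0.19 fully open. It slides straight towards its handle with about 2 N of friction and stays where it is left
- drawer_handle (a point): middle of the drawer's bar handle: level steel bar, 12 mm thick, 120 mm long (along y), 83 mm above the bench, 42 mm in front of the drawer's front panel, open above. x points from the handle into the cabinet, along the slide. Panel top 100 mm, cabinet top 115 mm above the bench
- drawer_floor (a point): centre of the drawer's floor (moves with it), 35 mm above the bench; axes as the handle's. Inside 182 mm (x) by 338 mm (y); side walls reach 80 mm above the bench. Columns lie along x in four lanes at y = -117, -39, 39, 117 mm, nose to either end; 8 mm high bumpers part the lanes over the first and last 30 mm
- col1_mid (a point): steel column rod, 150 long (mm), maybe absent. Point: mid-length, on the axis, 17 above what it lies on; x along the axis to the nose. Barrel 28 dia. Square black collars, 34 wide: tail x -75..-60, mid x 0..12; grip the bare barrel between. Ahead of the mid collar: 28 dia rod, groove 22 dia at x 36..50, the last 17 tapering to a 12 dia tip at x 75. Balances at x -10; 0.20-0.33 kg
- col2_mid (a point): steel column rod, 150 long (mm), maybe absent. Point: mid-length, on the axis, 17 above what it lies on; x along the axis to the nose. Barrel 28 dia. Square black collars, 34 wide: tail x -75..-60, mid x 0..12; grip the bare barrel between. Ahead of the mid collar: 28 dia rod, groove 22 dia at x 36..50, the last 17 tapering to a 12 dia tip at x 75. Balances at x -10; 0.20-0.33 kg
- col3_mid (a point): steel column rod, 150 long (mm), maybe absent. Point: mid-length, on the axis, 17 above what it lies on; x along the axis to the nose. Barrel 28 dia. Square black collars, 34 wide: tail x -75..-60, mid x 0..12; grip the bare barrel between. Ahead of the mid collar: 28 dia rod, groove 22 dia at x 36..50, the last 17 tapering to a 12 dia tip at x 75. Balances at x -10; 0.20-0.33 kg
- col4_mid (a point): steel column rod, 150 long (mm), maybe absent. Point: mid-length, on the axis, 17 above what it lies on; x along the axis to the nose. Barrel 28 dia. Square black collars, 34 wide: tail x -75..-60, mid x 0..12; grip the bare barrel between. Ahead of the mid collar: 28 dia rod, groove 22 dia at x 36..50, the last 17 tapering to a 12 dia tip at x 75. Balances at x -10; 0.20-0.33 kg
- mouth0 (a point): entry centre of the leftmost clamp of the column rack (seen from the robot), 60 mm above the bench; x points straight and level into the bore, y left, z up. Bore 31 mm square, 65 long; block 51 wide, its top 85 mm above the bench; clamps 84 mm apart, all facing alike
- mouth1 (a point): entry centre of the second clamp of the column rack (seen from the robot), 60 mm above the bench; x points straight and level into the bore, y left, z up. A column is fully home when its mid collar rests on the clamp's flat front face: its middle is then at x = -12 mm and it may droop up to 3 degrees
- mouth2 (a point): entry centre of the third clamp of the column rack (seen from the robot), 60 mm above the bench; x points straight and level into the bore, y left, z up. In each clamp a spring plunger with a ball nose enters the bore from the right wall 31 mm behind the mouth; the column's tapered nose pushes it aside (about 6 N; 10 to 15 N to push the column in) and it snaps into the groove
- mouth3 (a point): entry centre of the rightmost clamp of the column rack (seen from the robot), 60 mm above the bench; x points straight and level into the bore, y left, z up. Each clamp takes one column
- wash: a white wash bottle, 68 mm in diameter, 170 mm tall, standing on the bench; origin under its centre, z up
- reagent: an amber jar, 64 mm in diameter, 140 mm tall, standing on the bench; origin under its centre, z up
- sample: a white jar, 56 mm in diameter, 100 mm tall, standing on the bench; origin under its centre, z up
- beaker: a clear beaker, 72 mm in diameter, 85 mm tall, standing on the bench; origin under its centre, z up

How it is judged (in metres and radians):
On the way, in this order (a step that is already met when the one before it is completed fails the run):
1. the drawer is open (at least 165 of 190 mm) (value of joint drawer above 0.165 m), for 0.2 s.
2. every column is fully home in a clamp (((x of col1_mid in the frame of mouth0 between -0.017 and -0.005 m and y of col1_mid in the frame of mouth0 between -0.006 and 0.006 m and z of col1_mid in the frame of mouth0 between -0.008 and 0.008 m and angle between the x axis of col1_mid and the x axis of mouth0, either way round below 0.12 rad) or (x of col1_mid in the frame of mouth1 between -0.017 and -0.005 m and y of col1_mid in the frame of mouth1 between -0.006 and 0.006 m and z of col1_mid in the frame of mouth1 between -0.008 and 0.008 m and angle between the x axis of col1_mid and the x axis of mouth1, either way round below 0.12 rad) or (x of col1_mid in the frame of mouth2 between -0.017 and -0.005 m and y of col1_mid in the frame of mouth2 between -0.006 and 0.006 m and z of col1_mid in the frame of mouth2 between -0.008 and 0.008 m and angle between the x axis of col1_mid and the x axis of mouth2, either way round below 0.12 rad) or (x of col1_mid in the frame of mouth3 between -0.017 and -0.005 m and y of col1_mid in the frame of mouth3 between -0.006 and 0.006 m and z of col1_mid in the frame of mouth3 between -0.008 and 0.008 m and angle between the x axis of col1_mid and the x axis of mouth3, either way round below 0.12 rad)) and ((x of col2_mid in the frame of mouth0 between -0.017 and -0.005 m and y of col2_mid in the frame of mouth0 between -0.006 and 0.006 m and z of col2_mid in the frame of mouth0 between -0.008 and 0.008 m and angle between the x axis of col2_mid and the x axis of mouth0, either way round below 0.12 rad) or (x of col2_mid in the frame of mouth1 between -0.017 and -0.005 m and y of col2_mid in the frame of mouth1 between -0.006 and 0.006 m and z of col2_mid in the frame of mouth1 between -0.008 and 0.008 m and angle between the x axis of col2_mid and the x axis of mouth1, either way round below 0.12 rad) or (x of col2_mid in the frame of mouth2 between -0.017 and -0.005 m and y of col2_mid in the frame of mouth2 between -0.006 and 0.006 m and z of col2_mid in the frame of mouth2 between -0.008 and 0.008 m and angle between the x axis of col2_mid and the x axis of mouth2, either way round below 0.12 rad) or (x of col2_mid in the frame of mouth3 between -0.017 and -0.005 m and y of col2_mid in the frame of mouth3 between -0.006 and 0.006 m and z of col2_mid in the frame of mouth3 between -0.008 and 0.008 m and angle between the x axis of col2_mid and the x axis of mouth3, either way round below 0.12 rad)) and ((x of col3_mid in the frame of mouth0 between -0.017 and -0.005 m and y of col3_mid in the frame of mouth0 between -0.006 and 0.006 m and z of col3_mid in the frame of mouth0 between -0.008 and 0.008 m and angle between the x axis of col3_mid and the x axis of mouth0, either way round below 0.12 rad) or (x of col3_mid in the frame of mouth1 between -0.017 and -0.005 m and y of col3_mid in the frame of mouth1 between -0.006 and 0.006 m and z of col3_mid in the frame of mouth1 between -0.008 and 0.008 m and angle between the x axis of col3_mid and the x axis of mouth1, either way round below 0.12 rad) or (x of col3_mid in the frame of mouth2 between -0.017 and -0.005 m and y of col3_mid in the frame of mouth2 between -0.006 and 0.006 m and z of col3_mid in the frame of mouth2 between -0.008 and 0.008 m and angle between the x axis of col3_mid and the x axis of mouth2, either way round below 0.12 rad) or (x of col3_mid in the frame of mouth3 between -0.017 and -0.005 m and y of col3_mid in the frame of mouth3 between -0.006 and 0.006 m and z of col3_mid in the frame of mouth3 between -0.008 and 0.008 m and angle between the x axis of col3_mid and the x axis of mouth3, either way round below 0.12 rad)) and ((x of col4_mid in the frame of mouth0 between -0.017 and -0.005 m and y of col4_mid in the frame of mouth0 between -0.006 and 0.006 m and z of col4_mid in the frame of mouth0 between -0.008 and 0.008 m and angle between the x axis of col4_mid and the x axis of mouth0, either way round below 0.12 rad) or (x of col4_mid in the frame of mouth1 between -0.017 and -0.005 m and y of col4_mid in the frame of mouth1 between -0.006 and 0.006 m and z of col4_mid in the frame of mouth1 between -0.008 and 0.008 m and angle between the x axis of col4_mid and the x axis of mouth1, either way round below 0.12 rad) or (x of col4_mid in the frame of mouth2 between -0.017 and -0.005 m and y of col4_mid in the frame of mouth2 between -0.006 and 0.006 m and z of col4_mid in the frame of mouth2 between -0.008 and 0.008 m and angle between the x axis of col4_mid and the x axis of mouth2, either way round below 0.12 rad) or (x of col4_mid in the frame of mouth3 between -0.017 and -0.005 m and y of col4_mid in the frame of mouth3 between -0.006 and 0.006 m and z of col4_mid in the frame of mouth3 between -0.008 and 0.008 m and angle between the x axis of col4_mid and the x axis of mouth3, either way round below 0.12 rad))), for 0.3 s.
3. the drawer is shut (value of joint drawer below 0.01 m), for 0.2 s.
At the end, for the whole second after the job is handed in: every column present is in a clamp of its own, its mid collar within 5 mm of the clamp's face, in line with the bore within 0.12 rad and at rest; the drawer is shut within 10 mm (all of step 2 and value of joint drawer below 0.01 m and linear speed of each of col1, col2, col3, col4 below 0.02 m/s); the robot touches nothing.
It fails at once if the wash is knocked over (angle between wash's own z axis and vertical above 0.6 rad).
It fails at once if the reagent is knocked over (angle between reagent's own z axis and vertical above 0.6 rad).
It fails at once if the sample is knocked over (angle between sample's own z axis and vertical above 0.6 rad).
It fails at once if the beaker is knocked over (angle between beaker's own z axis and vertical above 0.6 rad).
Of col1, col2, col3, col4 only 3 to 4 are there at a start; the rules pass over those that are not, and their reading is None.
At some moment in a run one of col1, col2, col3, col4 may be knocked a few centimetres aside while the robot is not near it.
Once in a run the grip may slacken for a moment while it holds something.
It also fails if it takes over 210 s, if anything falls off the work surface, if the arm or the gripper's body presses on something with over 40 N, if the wrist force passes 120 N, or if a joint passes its speed limit or range.

## Working session

There is one attempt and no reset: what is moved stays moved. The work goes in short steps, Python scripts to look and compute and a tool call to move; the robot and the scene stay as the last step left them, time stands still between calls to the robot, and variables do not carry over. Pictures are saved under pics/ and viewed, at most 14 in all, crops included, and the job is handed in when it is done.

Besides the shell and the picture viewer there is one more tool, called after "Emit:" as a command line: name --argument value ..., lists and objects as JSON in quotes. arm_command: Moves the arm, as the interface text tells. Scaled input: -1 to 1 covers 0.25 m each way for a shift and pi rad each way for a turn. Its arguments: {"type":"object","properties":{"rows":{"type":"array","items":{"type":"array"}},"claw":{"type":"number"}},"required":["rows"]}

```bash
mkdir -p pics
cat > h.py <<'E'
import numpy as np, cv2
from cell import state, viewer, env, models
def shot(cam,name):
    K=viewer.get_calibration(cam); im,d=viewer.read_camera(cam)
    cv2.imwrite(f'pics/{name}.png',im[:,:,::-1]); return im,d,K
def pts(d,K):
    h,w=d.shape; u,v=np.meshgrid(np.arange(w),np.arange(h))
    p=np.stack([u,v],-1).reshape(-1,1,2).astype(float)
    n=cv2.undistortPoints(p,np.array(K['camera_matrix']),np.array(K['dist_coeffs'])).reshape(h,w,2)
    c=np.stack([n[...,0]*d,-n[...,1]*d,-d,np.ones_like(d)],-1)
    return (c@np.linalg.inv(np.array(K['world_to_cam'])).T)[...,:3]
E
python3 - <<'E'
from h import *
s=state();print(s['t'],s['eef_pos'],s['tcp_rot'],s['opening'])
a,d,K=shot('scene','s0');np.savez('s0',a=a,P=pts(d,K),d=d)
for l in ['drawer_handle','drawer_floor','mouth0','mouth1','mouth2','mouth3','wash','reagent','sample','beaker']:
    print(l,[(np.round(r['position']),round(r['confidence'],2)) for r in models.mark_of('scene',l)[:3]])
a,d,K=shot('side','d0');np.savez('d0',a=a,P=pts(d,K),d=d)
for l in ['drawer_handle','drawer_floor','mouth0','mouth3']:
    print(l,[(np.round(r['position']),round(r['confidence'],2)) for r in models.mark_of('side',l)[:3]])
im=np.vstack([cv2.imread('pics/s0.png'),cv2.imread('pics/d0.png')])
cv2.imwrite('pics/c0.png',cv2.resize(np.hstack([im[:384],im[384:]]),(800,300)))
E
```

```text
0.0 [6.24748799e+02 2.95869048e-02 2.14053740e+02] [-3.14046504e+00 -1.02453380e-04  1.57077580e+00] 1.0014074513478013
drawer_handle [(array([567., 226.,  82.]), 0.63)]
drawer_floor [(array([792., -59.,  -3.]), 0.18)]
mouth0 [(array([ 629., -139.,   58.]), 0.96), (array([ 587., -299.,   61.]), 0.92), (array([ 570., -379.,   57.]), 0.85)]
mouth1 [(array([ 629., -139.,   58.]), 0.96), (array([ 587., -299.,   61.]), 0.92), (array([ 570., -379.,   57.]), 0.85)]
mouth2 [(array([ 629., -139.,   58.]), 0.96), (array([ 587., -299.,   61.]), 0.92), (array([ 570., -379.,   57.]), 0.85)]
mouth3 [(array([ 629., -139.,   58.]), 0.96), (array([ 587., -299.,   61.]), 0.92), (array([ 570., -379.,   57.]), 0.85)]
wash [(array([793., -58.,  -2.]), 0.7)]
reagent [(array([ 390., -509.,    5.]), 0.71), (array([ 588., -299.,   58.]), 0.5)]
sample [(array([508., 529.,  -0.]), 0.59), (array([564., 227.,  84.]), 0.17)]
beaker [(array([ 756., -232.,   -3.]), 0.78)]
drawer_handle [(array([568., 224.,  84.]), 0.93)]
drawer_floor [(array([714., 238.,  38.]), 0.57)]
mouth0 [(array([ 590., -296.,   60.]), 0.76), (array([ 612., -223.,   56.]), 0.74), (array([ 628., -140.,   61.]), 0.7)]
mouth3 [(array([ 590., -296.,   60.]), 0.76), (array([ 612., -223.,   56.]), 0.74), (array([ 628., -140.,   61.]), 0.7)]
```

View pics/s0.png

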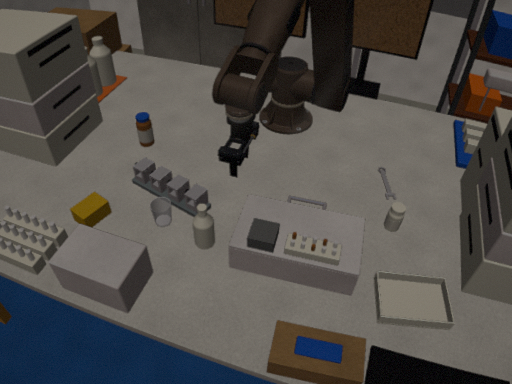

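View pics/d0.png

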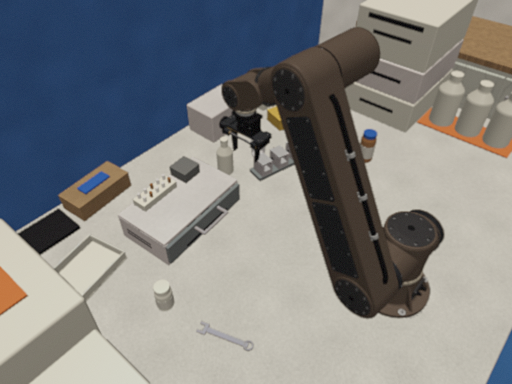

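The scene view shows the drawer cabinet (handle at about 307,201), the rack at about (172,188) and the obstacles around them. The side view shows the same cabinet at about (180,205), with items on its top.

Run:
```python
from h import *
for f in ['s0','d0']:
    P=np.load(f+'.npz')['P'].reshape(-1,3)
    near=(abs(P[:,0]-680)<180)&(abs(P[:,1]-240)<260)
    top=P[near&(abs(P[:,2]-115)<5)]
    print(f,'top',len(top),cv2.minAreaRect(top[:,:2].astype(np.float32)), np.median(top[:,2]))
    h=P[(abs(P[:,0]-567)<35)&(abs(P[:,1]-225)<90)&(P[:,2]>74)&(P[:,2]<92)]
    h=h[h[:,0]<np.median(h[:,0])+12]
    print('handle',len(h),h.mean(0),h.min(0),h.max(0),np.polyfit(h[:,1],h[:,0],1))
    it=P[near&(P[:,2]>123)]; it=it[(it[:,2]<250)]
    print('items',it.min(0),np.percentile(it,2,axis=0),np.percentile(it,98,axis=0))
m=np.array([[629,-139],[611.5,-223],[588.5,-298],[570,-379.]])
i=np.arange(4); fx=np.polyfit(i,m[:,0],1);fy=np.polyfit(i,m[:,1],1);print(fx,fy,np.arctan2(-fx[0],-fy[0]))
```

```text
s0 top 5061 ((736.1015625, 239.07106018066406), (229.0140838623047, 390.1150207519531), 4.08367919921875) 115.15890295852978
handle 140 [572.50253082 230.77877821  86.47325597] [561.22307152 163.116841    78.26913543] [585.05408546 294.04535644  91.72183811] [-4.62332491e-02  5.83172184e+02]
items [568.52349015 -12.56042707 123.00617983] [678.30976747   3.88002991 125.2228753 ] [848.54107006 366.9052631  233.31508265]
d0 top 3631 ((732.82373046875, 238.72052001953125), (228.04434204101562, 391.1619567871094), 3.8628199100494385) 115.54698318779424
handle 118 [567.1012996  235.82408908  86.79707535] [557.00659024 167.05076756  77.19769357] [579.94279067 293.81372934  91.59121889] [-3.89183554e-02  5.76279185e+02]
items [565.93669025 -10.77840895 123.06895076] [573.21061558  -2.03597033 124.23081697] [839.22401454 372.04393902 240.5248369 ]
[-20.   629.75] [ -79.5 -140.5] 0.24645795198865283
```

Emit:
arm_command --rows '[[[0.181,-0.045,0],0],[[0.181,-0.045,0],0],[[0.181,-0.045,0],0],[[0.181,-0.045,0],0],[[0.181,-0.045,0],-0.0217]]' --claw 0.4

```text
t: 1.3
eef_pos: [568.1, 228.0, 214.8]
tcp_rot: [3.141, -0.0, 1.639]
ft_force: [0.6, -0.4, -0.9]
opening: 0.638
grip_force: 0.0
```

Emit:
arm_command --rows '[[[0,0,0.12],0],[[0,0,0.12],0],[[0,0,0.12],0],[[0,0,0],0],[[0,0,0],0]]'

```text
t: 1.8
eef_pos: [569.0, 226.3, 125.2]
tcp_rot: [-3.141, 0.0, 1.639]
ft_force: [0.4, 0.5, 0.7]
opening: 0.402
grip_force: 0.0
```

Run:
```python
from h import *
s=state();print(s['t'],s['eef_pos'],s['tcp_rot'],s['opening'],s['ft_force'])
a,d,K=shot('wrist','w0');P=pts(d,K)
print([(np.round(r['position'],1),round(r['confidence'],2)) for r in models.mark_of('wrist','drawer_handle')[:3]])
print(np.linalg.inv(K['world_to_cam'])[:3])
```

```text
1.8 [569.03170405 226.28065795 125.15499317] [-3.14139990e+00  6.33369929e-05  1.63883821e+00] 0.4016960062268457 [0.40571728 0.49254451 0.66877127]
[(array([574.9, 224.6,  82.1]), 0.83)]
[[ 9.97679260e-01 -6.46835123e-02 -2.12635382e-02  5.63196714e+02]
 [ 6.80812042e-02  9.52362441e-01  2.97272149e-01  3.09808725e+02]
 [ 1.02198843e-03 -2.98029905e-01  9.54555987e-01  2.94777759e+02]]
```

View pics/w0.png

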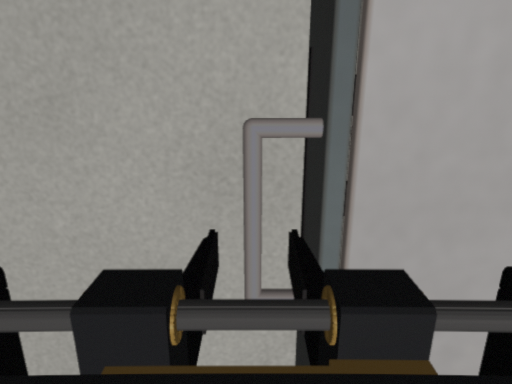

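The handle bar is at column 253, centred between the fingers (213 and 293), so I can go down and grip it.

Emit:
arm_command --rows '[[[0,0,0.122],0],[[0,0,0.122],0],[[0,0,0],0],[[0,0,0],0],[[0,0,0],0]]'

```text
t: 2.4
eef_pos: [569.8, 226.6, 65.8]
tcp_rot: [3.139, -0.001, 1.639]
ft_force: [0.8, 0.1, -0.4]
opening: 0.398
grip_force: 0.0
```

Emit:
arm_command --rows '[[[0,0,0],0],[[0,0,0],0],[[0,0,0],0],[[0,0,0],0],[[0,0,0],0]]' --claw 0.0

```text
t: 2.9
eef_pos: [568.8, 226.3, 63.9]
tcp_rot: [3.141, -0.0, 1.639]
ft_force: [-1.0, -0.8, 2.7]
opening: 0.119
grip_force: 30.0
```

Emit:
arm_command --rows '[[[0,-0.04,0],0],[[0,-0.08,0],0],[[0,-0.08,0],0],[[0,-0.08,0],0],[[0,-0.08,0],0]]'

```text
t: 3.4
eef_pos: [478.6, 220.0, 63.9]
tcp_rot: [3.14, -0.0, 1.639]
ft_force: [3.0, -0.2, -0.4]
opening: 0.12
grip_force: 30.0
```

Emit:
arm_command --rows '[[[0,-0.08,0],0],[[0,-0.08,0],0],[[0,-0.08,0],0],[[0,-0.08,0],0],[[0,-0.06,0],0]]'

```text
t: 3.9
eef_pos: [383.2, 213.4, 63.9]
tcp_rot: [3.141, -0.0, 1.639]
ft_force: [3.0, -2.3, -0.3]
opening: 0.118
grip_force: 30.0
```

Emit:
arm_command --rows '[[[0,-0.02,0],0],[[0,-0.01,0],0],[[0,0,0],0],[[0,0,0],0],[[0,0,0],0]]'

```text
t: 4.4
eef_pos: [380.2, 213.4, 64.0]
tcp_rot: [3.134, -0.001, 1.639]
ft_force: [16.7, -8.6, -8.7]
opening: 0.116
grip_force: 30.0
```

Emit:
arm_command --rows '[[[0,0,0],0],[[0,0,0],0],[[0,0,0],0],[[0,0,-0.16],0],[[0,0,-0.16],0]]' --claw 0.4

```text
t: 4.9
eef_pos: [375.7, 212.9, 143.9]
tcp_rot: [-3.138, 0.001, 1.639]
ft_force: [1.1, 0.3, 0.4]
opening: 0.391
grip_force: 0.0
```

Emit:
arm_command --rows '[[[0,0.08,-0.11],0],[[0,0.08,-0.11],0],[[0,0.08,-0.11],0],[[0,0.08,-0.11],0],[[0,0.08,-0.11],0.0455]]' --claw 0.65

```text
t: 5.4
eef_pos: [476.6, 220.0, 282.3]
tcp_rot: [-3.141, 0.0, 1.496]
ft_force: [1.2, 0.2, -1.0]
opening: 0.644
grip_force: 0.0
```

Emit:
arm_command --rows '[[[0,0,0],0.0455],[[0,0,0],0.0455],[[0,0,0],0.0455],[[0,0,0],0.0455],[[0,0,0],0.0455]]'

```text
t: 5.9
eef_pos: [475.9, 220.0, 280.9]
tcp_rot: [-3.141, 0.001, 0.776]
ft_force: [-0.9, -0.2, 0.1]
opening: 0.65
grip_force: 0.0
```

Emit:
arm_command --rows '[[[0,0,0],0.0455],[[0,0,0],0.0455],[[0,0,0],0.0455],[[0,0,0],0.0455],[[0,0,0],0.0455]]'

```text
t: 6.4
eef_pos: [475.9, 220.0, 280.9]
tcp_rot: [3.141, 0.001, 0.061]
ft_force: [-1.1, 1.0, 0.2]
opening: 0.649
grip_force: 0.0
```

Run:
```python
from h import *
s=state();print(s['t'],s['eef_pos'],s['tcp_rot'],s['joints'],s['opening'])
a,d,K=shot('wrist','w1');np.savez('w1',a=a,P=pts(d,K),d=d)
for l in ['col1_mid','drawer_floor','drawer_handle']:
  print([(np.round(r['position'],1),round(r['confidence'],2)) for r in models.mark_of('wrist',l)])
```

```text
6.4 [475.94413573 220.03798841 280.88973184] [3.14144848e+00 8.69113035e-04 6.10345535e-02] [3.07000062e-01 2.81678225e-01 1.71100639e+00 7.86524174e-05
 1.14978610e+00 1.81672960e+00] 0.6488595953864621
[(array([528.4, 187.3,  50.4]), 0.75)]
[(array([526.2, 224.5,  33.8]), 0.65)]
[(array([388. , 210.6,  85.2]), 0.97)]
```

View pics/w1.png

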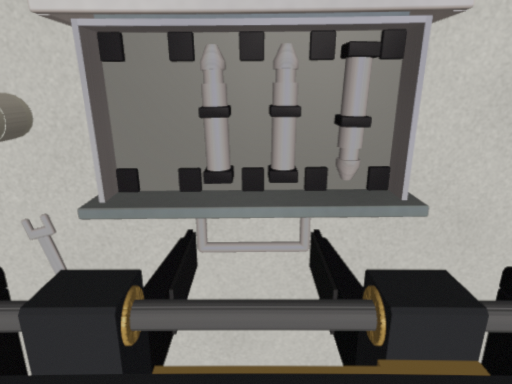

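The wrist view shows three columns. Two have noses away from the robot (mid collars at 215,111 and 285,111), and the right one has its nose towards the robot (mid collar at 353,120). The left lane is empty.

```bash
cat >> h.py <<'E'
def cols(a,P,zr,ctr,yaw,hx=85,hy=165):
    """columns (barrel tops at zr) in box about ctr: list of mid, axis from mid collar"""
    R=np.array([[np.cos(yaw),-np.sin(yaw)],[np.sin(yaw),np.cos(yaw)]])
    q=(P[...,:2]-ctr)@R
    m=(P[...,2]>zr[0])&(P[...,2]<zr[1])&(abs(q[...,0])<hx)&(abs(q[...,1])<hy)
    n,lab,st,_=cv2.connectedComponentsWithStats(m.astype(np.uint8),connectivity=8)
    out=[]
    for k in range(1,n):
        if st[k,4]<600: continue
        s=lab==k; X=P[s]; g=a[s].max(1)
        c=X[:,:2].mean(0); d=np.linalg.svd(X[:,:2]-c,full_matrices=False)[2][0]; d=d*np.sign(d@R[:,0])
        t=(X[:,:2]-c)@d; w=(X[:,:2]-c)@[-d[1],d[0]]
        dk=t[g<50]; 
        print('ctr',c.round(1),'yaw',np.arctan2(d[1],d[0]).round(3),'t',np.percentile(t,[0.5,99.5]).round(1),'w',np.percentile(w,[2,98]).round(1),'z',np.percentile(X[:,2],98).round(1))
        h,e=np.histogram(dk,np.arange(-90,91,5));print('  dark',[(int(b),int(x)) for b,x in zip(e,h) if x>8])
E
python3 - <<'E'
from h import *
z=np.load('w1.npz')
cols(z['a'],z['P'],(52,74),np.array([523,223.]),0.065)
P=z['P'];q=P.reshape(-1,3); 
w=q[(q[:,2]>76)&(q[:,2]<84)&(q[:,0]>440)&(q[:,0]<600)]
for lo,hi in((20,70),(370,420)):
    v=w[(w[:,1]>lo)&(w[:,1]<hi)];print(len(v),v.mean(0),np.polyfit(v[:,0],v[:,1],1))
E
```

```text
ctr [547.6 112.3] yaw 0.047 t [-83.2  63.6] w [-15.7  14.1] z 69.6
  dark [(-25, 49), (-20, 159), (-15, 112), (45, 25), (50, 180), (55, 176), (60, 88)]
ctr [530.5 188.1] yaw 0.052 t [-73.   74.8] w [-14.8  13.8] z 69.4
  dark [(-75, 80), (-70, 113), (-65, 136), (-60, 38), (0, 94), (5, 123), (10, 64)]
ctr [524.4 264.3] yaw 0.086 t [-72.5  75.3] w [-14.1  14.7] z 69.3
  dark [(-75, 56), (-70, 122), (-65, 121), (-60, 52), (0, 68), (5, 149), (10, 82)]
1104 [524.02220032  51.58274207  79.23450755] [ 0.05696802 21.73023406]
1177 [525.28040705 394.86042413  79.17217261] [7.07600376e-02 3.57691563e+02]
```

```bash
cat >> h.py <<'E'
def go(x,y,z,yaw,frm=None):
    s=state(); p=np.array(frm[:3] if frm else s['eef_pos']); w=frm[3] if frm else s['tcp_rot'][2]
    d=np.array([x,y,z])-p; c,n=np.cos(w),np.sin(w)
    t=(w-yaw+np.pi)%(2*np.pi)-np.pi
    print('tool shift (units of .25m)',np.round([(c*d[0]+n*d[1])/250,(n*d[0]-c*d[1])/250,-d[2]/250],4),'turn',round(t/np.pi,4))
E
python3 - <<'E'
from h import *
go(517.5,187.4,39,.055)
E
```

```text
tool shift (units of .25m) [0.1556 0.1418 0.968 ] turn 0.0051
```

Emit:
arm_command --rows '[[[0.078,0.071,0.1],0.005],[[0.078,0.071,0.1],0],[[0,0,0.19],0],[[0,0,0.19],0],[[0,0,0.14],0]]' --claw 0.62

```text
t: 7.1
eef_pos: [516.7, 186.4, 98.6]
tcp_rot: [3.141, 0.002, 0.055]
ft_force: [0.3, 0.0, -0.4]
opening: 0.623
grip_force: 0.0
```

Emit:
arm_command --rows '[[[0,0,0.1],0],[[0,0,0.1],0],[[0,0,0.048],0],[[0,0,0],0],[[0,0,0],0]]'

```text
t: 7.6
eef_pos: [517.8, 186.9, 39.8]
tcp_rot: [-3.142, -0.001, 0.052]
ft_force: [-0.7, -0.5, -0.3]
opening: 0.618
grip_force: 0.0
```

Emit:
arm_command --rows '[[[0,0,0],0],[[0,0,0],0],[[0,0,0],0],[[0,0,0],0],[[0,0,0],0]]' --claw 0.0

```text
t: 8.1
eef_pos: [517.6, 186.9, 39.4]
tcp_rot: [-3.142, -0.001, 0.051]
ft_force: [-0.3, 0.3, 3.2]
opening: 0.287
grip_force: 30.0
```

Emit:
arm_command --rows '[[[0,0,-0.06],0],[[0,0,-0.12],0],[[0,0,-0.12],0],[[0,0,-0.12],0],[[0,0,0],0]]'

```text
t: 8.6
eef_pos: [518.8, 187.2, 147.3]
tcp_rot: [-3.141, -0.005, 0.051]
ft_force: [0.6, 0.6, -4.2]
opening: 0.286
grip_force: 30.0
```

Run:
```python
from h import *
s=state();print(s['eef_pos'],s['opening'],s['ft_force'])
go(469.5,-269.5,135,-.245)
```

```text
[518.77892719 187.15599717 147.2989002 ] 0.2857606194845364 [ 0.56106734  0.59517743 -4.1501705 ]
tool shift (units of .25m) [-0.29    1.8142  0.0492] turn 0.0942
```

Emit:
arm_command --rows '[[[-0.029,0.181,0],0],[[-0.029,0.181,0],0],[[-0.029,0.181,0],0],[[-0.029,0.181,0],0],[[-0.029,0.181,0],0]]'

```text
t: 9.1
eef_pos: [491.7, -42.5, 142.9]
tcp_rot: [-3.141, 0.002, 0.051]
ft_force: [0.4, -0.4, -2.5]
opening: 0.291
grip_force: 30.0
```

Emit:
arm_command --rows '[[[-0.029,0.181,0],0],[[-0.029,0.181,0],0],[[-0.029,0.181,0.015],0],[[-0.029,0.181,0.015],0],[[-0.029,0.181,0.015],0]]'

```text
t: 9.6
eef_pos: [467.1, -270.3, 131.4]
tcp_rot: [-3.14, 0.001, 0.051]
ft_force: [1.1, 0.3, -3.4]
opening: 0.285
grip_force: 30.0
```

Emit:
arm_command --rows '[[[0,0,0],0.047],[[0,0,0],0.047],[[0,0,0],0],[[0,0,0],0],[[0,0,0],0]]'

```text
t: 10.1
eef_pos: [468.0, -268.4, 132.5]
tcp_rot: [-3.141, 0.001, -0.241]
ft_force: [-0.5, -0.2, -3.4]
opening: 0.286
grip_force: 30.0
```

Run:
```python
from h import *
s=state();print(s['t'],s['eef_pos'],s['tcp_rot'],s['opening'])
a,d,K=shot('wrist','w2');P=pts(d,K);np.savez('w2',a=a,P=P,d=d)
print([(np.round(r['position'],1),round(r['confidence'],2)) for r in models.mark_of('wrist','mouth0')])
q=P.reshape(-1,3);b=q[(abs(q[:,2]-85)<4)&(q[:,1]<-100)];print(len(b),b.min(0),b.max(0))
```

```text
10.1 [ 468.03600864 -268.3500139   132.45466923] [-3.14128040e+00  5.88712196e-04 -2.40513104e-01] 0.2864110214801366
[(array([ 609.8, -222.1,   63. ]), 0.92), (array([ 562.5, -383.4,   62.4]), 0.66), (array([ 587.5, -303.9,   63. ]), 0.62), (array([ 479.5, -269.8,  149. ]), 0.31)]
4248 [ 560.56783163 -408.83496851   81.01518501] [ 628.11826033 -159.62759545   86.87852479]
```

View pics/w2.png

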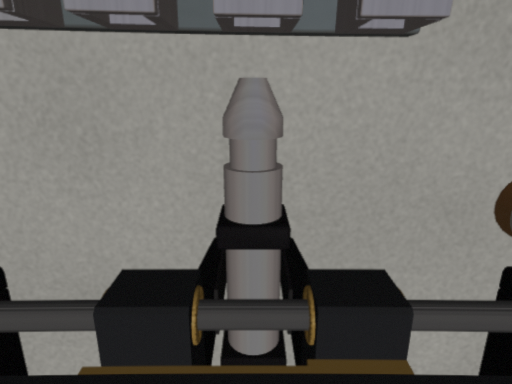

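The clamps are along the top edge of the wrist view, with the target block at columns 216 to 303. The column is held straight (tip at 253,80).

```bash
cat >> h.py <<'E'
def blocks(P,yaw=-.245,o=(589.75,-299.5)):
    c,n=np.cos(yaw),np.sin(yaw); q=(P[...,:2]-o)@np.array([[c,-n],[n,c]])
    m=(abs(P[...,2]-85)<3.5)&(q[...,0]>-25)&(q[...,0]<80)&(abs(q[...,1])<220)
    k,lab,st,_=cv2.connectedComponentsWithStats(m.astype(np.uint8))
    for i in range(1,k):
        if st[i,4]<150: continue
        s=lab==i; v=q[s]; e=[]
        l,h=np.percentile(v[:,1],[1,99])
        for y0 in np.arange(l+5,h-5,4):
            b=v[abs(v[:,1]-y0)<2]
            if len(b)>3: e.append((y0,b[:,0].min()))
        e=np.array(e); print('block lat',np.round([l,h,(l+h)/2],1),'width',round(h-l,1),'front fit',np.round(np.polyfit(e[:,0]-(l+h)/2,e[:,1],1),3),'z',np.median(P[s][:,2]).round(1))
E
python3 - <<'E'
from h import *
z=np.load('w2.npz');blocks(z['P'])
go(481,-269,132.5,-.245)
E
```

```text
block lat [ 56.7 106.1  81.4] width 49.4 front fit [-0.    -0.866] z 84.0
block lat [-27.1  22.6  -2.2] width 49.7 front fit [ 0.013 -1.822] z 84.1
block lat [-110.5  -60.6  -85.6] width 49.9 front fit [ 0.025 -2.648] z 84.0
tool shift (units of .25m) [ 0.0503 -0.0102  0.001 ] turn 0.001
```

```bash
cat >> h.py <<'E'
def held(P,p,yaw):
    c,n=np.cos(yaw),np.sin(yaw); q=(P[...,:2]-np.array(p[:2]))@np.array([[c,-n],[n,c]])
    z=P[...,2]-p[2]
    m=(abs(q[...,1])<25)&(q[...,0]>0)&(q[...,0]<120)&(z>2)&(z<40)
    v=q[m]; zz=z[m]; print('x range',np.percentile(v[:,0],[.3,99.7]).round(1))
    for x in (35,42,56,64,70,76,84):
        s=abs(v[:,0]-x)<3; print(x,'lat',np.percentile(v[s,1],[3,97]).round(1),'mid',np.mean(np.percentile(v[s,1],[3,97])).round(1),'top',np.percentile(zz[s],97).round(1))
E
python3 - <<'E'
from h import *
z=np.load('w2.npz');held(z['P'],[468.04,-268.35,132.45],-.2405)
E
```

```text
x range [ 0.3 88.1]
35 lat [-13.6  11.9] mid -0.8 top 26.5
42 lat [-13.4  11.9] mid -0.8 top 26.4
56 lat [-10.5   9.4] mid -0.6 top 23.7
64 lat [-12.5  11.2] mid -0.6 top 26.0
70 lat [-13.   11.7] mid -0.6 top 26.4
76 lat [-11.5  10.3] mid -0.6 top 25.2
84 lat [-8.3  7.2] mid -0.6 top 21.4
```

Run:
```python
from h import *
go(467.5,-269.8,47.5,-.25)
```

```text
tool shift (units of .25m) [-0.0013  0.0059  0.341 ] turn 0.0026
```

Emit:
arm_command --rows '[[[0,0.006,0.12],0.0026],[[0,0,0.12],0],[[0,0,0.101],0],[[0,0,0],0],[[0,0,0],0]]'

```text
t: 10.7
eef_pos: [468.0, -270.2, 48.0]
tcp_rot: [-3.141, 0.0, -0.252]
ft_force: [-0.1, 0.1, -2.4]
opening: 0.285
grip_force: 30.0
```

Emit:
arm_command --rows '[[[0.06,0,0],0],[[0.06,0,0],0],[[0.04,0,0],0],[[0.04,0,0],0],[[0,0,0],0]]'

```text
t: 11.2
eef_pos: [517.3, -283.1, 48.3]
tcp_rot: [3.141, -0.002, -0.252]
ft_force: [0.2, -1.1, -3.1]
opening: 0.289
grip_force: 30.0
```

Run:
```python
from h import *
s=state();print(s['eef_pos'],s['tcp_rot'],s['opening'],s['ft_force'],s['moment'])
go(562.4,-294.1,47.5,-.25)
```

```text
[ 517.29768362 -283.08689963   48.32878973] [ 3.14099200e+00 -1.74480749e-03 -2.51955344e-01] 0.28889337825820466 [ 0.18343124 -1.06516413 -3.05644765] [ 0.04403067  0.15167167 -0.00487872]
tool shift (units of .25m) [ 0.1857 -0.0023  0.0033] turn -0.0006
```

Good: the nose is inside with almost no side force. I'll push on.

Emit:
arm_command --rows '[[[0.032,0,0],0],[[0.032,0,0],0],[[0.032,0,0],0],[[0.032,0,0],0],[[0.032,0,0],0]]'

```text
t: 11.7
eef_pos: [554.6, -291.9, 47.1]
tcp_rot: [-3.14, 0.003, -0.252]
ft_force: [-1.1, 5.1, -3.3]
opening: 0.287
grip_force: 30.0
```

Emit:
arm_command --rows '[[[0.02,0,0],0],[[0.01,0,0],0],[[0.005,0,0],0],[[0,0,0],0],[[0,0,0],0]]'

```text
t: 12.2
eef_pos: [562.7, -294.2, 47.4]
tcp_rot: [-3.141, 0.002, -0.252]
ft_force: [-2.5, 6.3, -2.7]
opening: 0.291
grip_force: 30.0
```

Emit:
arm_command --rows '[[[0.008,0,0],0],[[0.004,0,0],0],[[0.004,0,0],0],[[0,0,0],0],[[0,0,0],0]]'

```text
t: 12.7
eef_pos: [563.0, -294.0, 47.1]
tcp_rot: [-3.139, 0.011, -0.253]
ft_force: [-21.6, 8.1, 8.6]
opening: 0.287
grip_force: 30.0
```

Run:
```python
from h import *
s=state();print(s['eef_pos'],s['ft_force'])
a,d,K=shot('wrist','w3');P=pts(d,K);np.savez('w3',a=a,P=P,d=d)
```

```text
[ 562.95681694 -294.03552845   47.14814922] [-21.5924095    8.13253249   8.56010511]
```

View pics/w3.png

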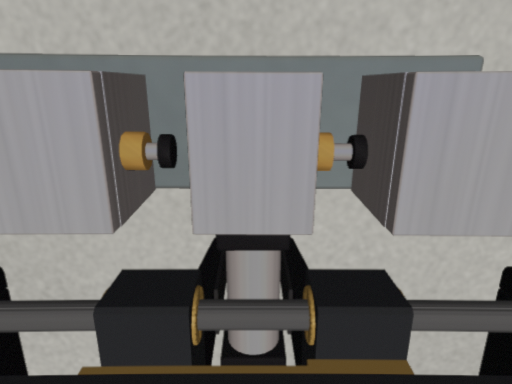

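The mid collar (252,242) is flush on the clamp face. I'll release it and fetch the next column.

Emit:
arm_command --rows '[[[-0.014,0,0],0],[[0,0,0],0],[[0,0,0],0],[[0,0,0],0],[[0,0,-0.04],0]]' --claw 0.62

```text
t: 13.25
eef_pos: [563.8, -295.0, 57.2]
tcp_rot: [-3.141, 0.001, -0.253]
ft_force: [-0.7, -0.6, -0.0]
opening: 0.606
grip_force: 0.0
```

Emit:
arm_command --rows '[[[0,0,-0.12],0],[[0,0,-0.16],0],[[0,0,-0.16],0],[[0,0,-0.1],-0.045],[[0,0,0],-0.045]]'

```text
t: 13.75
eef_pos: [565.3, -295.8, 197.9]
tcp_rot: [3.137, -0.006, 0.036]
ft_force: [-0.3, -0.0, -0.9]
opening: 0.623
grip_force: 0.0
```

Run:
```python
from h import *
s=state();print(s['t'],s['eef_pos'],s['tcp_rot'],s['ft_force'])
a,d,K=shot('wrist','w4');P=pts(d,K);np.savez('w4',a=a,P=P,d=d);blocks(P,-.25,(587.6,-300.5))
go(490,240,190,.07)
```

```text
13.75 [ 565.32706673 -295.8220718   197.85423232] [ 3.13709161 -0.00644763  0.03586254] [-0.34801586 -0.03617865 -0.89617158]
block lat [141.6 191.8 166.7] width 50.2 front fit [-0.002  1.566] z 84.1
block lat [ 58.1 107.7  82.9] width 49.6 front fit [0.003 0.868] z 84.1
block lat [-25.5  24.4  -0.5] width 49.9 front fit [0.011 0.441] z 84.0
block lat [-109.5  -59.7  -84.6] width 49.8 front fit [0.003 0.114] z 84.0
tool shift (units of .25m) [-0.2028 -2.1528  0.0232] turn -0.0081
```

Emit:
arm_command --rows '[[[-0.022,-0.195,-0.02],0],[[-0.022,-0.195,-0.02],0],[[-0.022,-0.195,-0.02],0],[[-0.022,-0.195,-0.02],0],[[-0.022,-0.195,-0.02],0]]'

```text
t: 14.3
eef_pos: [528.5, -50.4, 218.1]
tcp_rot: [3.142, -0.0, 0.027]
ft_force: [0.7, 0.7, -0.5]
opening: 0.615
grip_force: 0.0
```

Emit:
arm_command --rows '[[[-0.022,-0.195,-0.03],0],[[-0.022,-0.195,-0.03],0],[[-0.022,-0.195,-0.03],0],[[-0.022,-0.195,-0.03],0],[[-0.022,-0.195,-0.03],0]]'

```text
t: 14.8
eef_pos: [493.5, 192.6, 255.8]
tcp_rot: [-3.141, -0.001, 0.027]
ft_force: [1.0, -0.0, 0.1]
opening: 0.621
grip_force: 0.0
```

Emit:
arm_command --rows '[[[-0.02,-0.14,-0.02],-0.008],[[0,0,0],0],[[0,0,0],0],[[0,0,0],0],[[0,0,0],0]]'

```text
t: 15.3
eef_pos: [488.4, 224.4, 260.1]
tcp_rot: [3.141, 0.0, 0.053]
ft_force: [0.5, -0.9, 0.1]
opening: 0.618
grip_force: 0.0
```

Run:
```python
from h import *
s=state();print(s['t'],s['eef_pos'],s['tcp_rot'])
a,d,K=shot('wrist','w5');P=pts(d,K)
cols(a,P,(52,74),np.array([523,223.]),0.065)
go(511.8,263.2,39,.086)
```

```text
15.3 [488.36351182 224.3834892  260.05061169] [3.14142078e+00 1.85090456e-04 5.29552791e-02]
ctr [547.8 112.4] yaw 0.044 t [-83.8  63. ] w [-16.1  14.1] z 69.4
  dark [(-25, 68), (-20, 157), (-15, 130), (45, 19), (50, 214), (55, 80), (60, 52)]
ctr [524.4 264.2] yaw 0.087 t [-72.2  75. ] w [-13.8  14.7] z 69.3
  dark [(-75, 55), (-70, 129), (-65, 134), (-60, 56), (0, 74), (5, 154), (10, 82)]
tool shift (units of .25m) [ 0.1018 -0.15    0.8841] turn -0.0105
```

The remaining two columns haven't moved, so I'll pick up A.

Emit:
arm_command --rows '[[[0.051,-0.075,0.1],-0.0105],[[0.051,-0.075,0.1],0],[[0,0,0.19],0],[[0,0,0.19],0],[[0,0,0.08],0]]'

```text
t: 15.85
eef_pos: [509.5, 263.3, 91.2]
tcp_rot: [3.14, 0.005, 0.087]
ft_force: [0.2, -0.7, 0.4]
opening: 0.62
grip_force: 0.0
```

Emit:
arm_command --rows '[[[0,0,0.1],0],[[0,0,0.1],0],[[0,0,0.024],0],[[0,0,0],0],[[0,0,0],0]]'

```text
t: 16.35
eef_pos: [511.5, 264.5, 40.1]
tcp_rot: [-3.141, -0.001, 0.088]
ft_force: [-0.1, 0.8, 0.5]
opening: 0.622
grip_force: 0.0
```

Emit:
arm_command --rows '[[[0,0,0],0],[[0,0,0],0],[[0,0,0],0],[[0,0,0],0],[[0,0,0],0]]' --claw 0.0

```text
t: 16.85
eef_pos: [510.9, 264.7, 39.4]
tcp_rot: [-3.142, -0.0, 0.088]
ft_force: [-0.4, 0.4, 3.8]
opening: 0.291
grip_force: 30.0
```

Emit:
arm_command --rows '[[[0,0,-0.06],0],[[0,0,-0.12],0],[[0,0,-0.12],0],[[0,0,-0.12],0],[[0,0,0],0]]'

```text
t: 17.35
eef_pos: [512.1, 265.2, 147.5]
tcp_rot: [-3.14, -0.005, 0.088]
ft_force: [-0.0, 0.4, -2.6]
opening: 0.288
grip_force: 30.0
```

Run:
```python
from h import *
s=state();print(s['eef_pos'],s['opening'],s['ft_force'])
u=np.array([np.cos(.255),-np.sin(.255)]);m=np.array([608.6,-219.8])
print(m-124*u,m-26*u)
go(*(m-124*u),144,-.255)
```

```text
[512.12609923 265.19157261 147.48537391] 0.28810260068008453 [-0.0410683   0.39592374 -2.55839649]
[ 488.60975133 -188.52156933] [ 583.44075431 -213.24161938]
tool shift (units of .25m) [-0.2539  1.7995  0.0139] turn 0.1093
```

Emit:
arm_command --rows '[[[-0.025,0.18,0],0],[[-0.025,0.18,0],0],[[-0.025,0.18,0],0],[[-0.025,0.18,0],0],[[-0.025,0.18,0],0]]'

```text
t: 17.85
eef_pos: [498.7, 36.2, 143.1]
tcp_rot: [-3.141, 0.001, 0.089]
ft_force: [1.5, -0.6, -1.8]
opening: 0.289
grip_force: 30.0
```

Emit:
arm_command --rows '[[[-0.025,0.18,0],0],[[-0.025,0.18,0],0],[[-0.025,0.18,0.01],0],[[-0.025,0.18,0.02],0],[[-0.025,0.18,0.02],0]]'

```text
t: 18.35
eef_pos: [487.4, -190.8, 130.5]
tcp_rot: [-3.141, 0.001, 0.088]
ft_force: [1.5, 0.4, -1.7]
opening: 0.288
grip_force: 30.0
```

Emit:
arm_command --rows '[[[0,0,0],0.037],[[0,0,0],0.037],[[0,0,0],0.035],[[0,0,0],0],[[0,0,0],0]]'

```text
t: 18.85
eef_pos: [488.0, -188.9, 130.9]
tcp_rot: [-3.141, 0.001, -0.251]
ft_force: [0.4, 0.3, -2.7]
opening: 0.291
grip_force: 30.0
```

Run:
```python
from h import *
s=state();print(s['t'],s['eef_pos'],s['tcp_rot'],s['opening'])
a,d,K=shot('wrist','w6');P=pts(d,K);held(P,s['eef_pos'],s['tcp_rot'][2]);blocks(P,-.255,(608.6,-219.8))
go(488.6,-188.5,47.5,-.255)
```

```text
18.85 [ 487.97287802 -188.89084879  130.93949969] [-3.14130017e+00  1.09006235e-03 -2.50839543e-01] 0.29060231505828615
x range [ 0.3 89.2]
35 lat [-13.5  11.8] mid -0.9 top 26.5
42 lat [-13.4  11.8] mid -0.8 top 26.6
56 lat [-11.    9.4] mid -0.8 top 23.7
64 lat [-11.9  10.3] mid -0.8 top 26.1
70 lat [-13.1  11.6] mid -0.8 top 26.4
76 lat [-12.1  10.5] mid -0.8 top 25.5
84 lat [-8.9  7.2] mid -0.9 top 21.9
block lat [ 58.7 108.7  83.7] width 50.0 front fit [-0.006  0.214] z 84.0
block lat [-25.   24.6  -0.2] width 49.7 front fit [-0.002  0.052] z 84.1
block lat [-108.3  -58.3  -83.3] width 50.0 front fit [0.01  0.086] z 84.0
tool shift (units of .25m) [ 0.0016 -0.002   0.3345] turn 0.0013
```

Emit:
arm_command --rows '[[[0,-0.003,0.12],0.001],[[0,0,0.12],0],[[0,0,0.095],0],[[0,0,0],0],[[0,0,0],0]]'

```text
t: 19.4
eef_pos: [488.5, -188.3, 48.1]
tcp_rot: [-3.141, 0.001, -0.256]
ft_force: [-0.3, -0.0, -1.4]
opening: 0.286
grip_force: 30.0
```

Emit:
arm_command --rows '[[[0.06,0,0],0],[[0.06,0,0],0],[[0.04,0,0],0],[[0.04,0,0],0],[[0,0,0],0]]'

```text
t: 19.9
eef_pos: [537.9, -201.5, 48.5]
tcp_rot: [3.141, -0.002, -0.257]
ft_force: [0.4, 0.2, -2.4]
opening: 0.288
grip_force: 30.0
```

Emit:
arm_command --rows '[[[0.032,0,0],0],[[0.032,0,0],0],[[0.032,0,0],0],[[0.032,0,0],0],[[0.032,0,0],0]]'

```text
t: 20.4
eef_pos: [575.4, -210.4, 47.4]
tcp_rot: [-3.141, 0.002, -0.257]
ft_force: [-0.9, 6.0, -2.6]
opening: 0.286
grip_force: 30.1
```

Emit:
arm_command --rows '[[[0.02,0,0],0],[[0.01,0,0],0],[[0.005,0,0],0],[[0,0,0],0],[[0,0,0],0]]'

```text
t: 20.9
eef_pos: [583.1, -212.5, 47.5]
tcp_rot: [-3.141, 0.003, -0.257]
ft_force: [-3.5, 6.6, -0.6]
opening: 0.285
grip_force: 30.0
```

Emit:
arm_command --rows '[[[0.008,0,0],0],[[0.004,0,0],0],[[0.004,0,0],0],[[0,0,0],0],[[0,0,0],0]]'

```text
t: 21.4
eef_pos: [583.2, -212.5, 47.4]
tcp_rot: [-3.14, 0.012, -0.257]
ft_force: [-23.3, 9.2, 10.9]
opening: 0.289
grip_force: 30.0
```

Run:
```python
from h import *
s=state();print(s['eef_pos'],s['ft_force'])
```

```text
[ 583.21755449 -212.47066017   47.35554698] [-23.29218537   9.23336905  10.93580027]
```

Emit:
arm_command --rows '[[[-0.014,0,0],0],[[0,0,0],0],[[0,0,0],0],[[0,0,0],0],[[0,0,-0.04],0]]' --claw 0.62

```text
t: 21.9
eef_pos: [584.3, -213.6, 57.3]
tcp_rot: [-3.141, 0.001, -0.257]
ft_force: [0.5, 0.1, 0.3]
opening: 0.608
grip_force: 0.0
```

Emit:
arm_command --rows '[[[0,0,-0.12],0],[[0,0,-0.16],0],[[0,0,-0.16],0],[[0,0,-0.1],-0.046],[[0,0,0],-0.046]]'

```text
t: 22.4
eef_pos: [585.9, -214.3, 198.0]
tcp_rot: [3.138, -0.007, 0.037]
ft_force: [-0.3, -0.6, -0.5]
opening: 0.62
grip_force: 0.0
```

Run:
```python
from h import *
s=state();print(s['t'],s['eef_pos'],s['tcp_rot'],s['ft_force'])
a,d,K=shot('wrist','w7');P=pts(d,K);blocks(P,-.255,(608.6,-219.8))
go(485,180,250,.047)
```

```text
22.4 [ 585.93131968 -214.26067708  197.95981535] [ 3.1380582  -0.00673668  0.03748791] [-0.25490533 -0.58011566 -0.49263715]
block lat [ 58.9 108.5  83.7] width 49.6 front fit [0.001 0.59 ] z 84.1
block lat [-24.7  25.2   0.3] width 49.9 front fit [0.004 0.631] z 84.0
block lat [-108.7  -58.9  -83.8] width 49.8 front fit [0.007 0.701] z 84.0
block lat [-192.7 -142.4 -167.6] width 50.4 front fit [0.    0.721] z 84.0
tool shift (units of .25m) [-0.3272 -1.5927 -0.2162] turn -0.0001
```

View pics/w7.png

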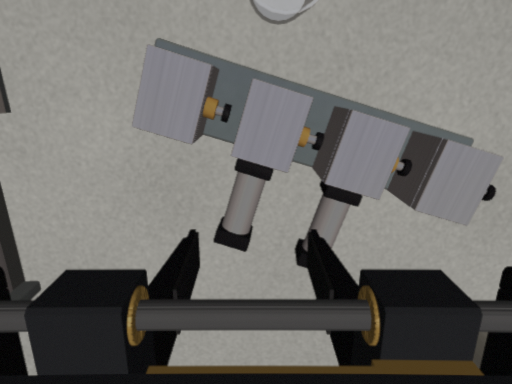

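Both inserted columns sit with their collars, at (255,168) and (342,193), against the clamp faces. Next is the third column.

Emit:
arm_command --rows '[[[-0.036,-0.177,-0.024],0],[[-0.036,-0.177,-0.024],0],[[-0.036,-0.177,-0.024],0],[[-0.036,-0.177,-0.024],0],[[-0.036,-0.177,-0.024],0]]'

```text
t: 22.95
eef_pos: [531.8, 7.6, 223.3]
tcp_rot: [-3.142, -0.0, 0.028]
ft_force: [1.2, 0.4, 0.3]
opening: 0.621
grip_force: 0.0
```

Emit:
arm_command --rows '[[[-0.036,-0.177,-0.024],0],[[-0.036,-0.177,-0.024],0],[[-0.036,-0.177,-0.024],0],[[-0.036,-0.177,-0.024],0],[[0,0,0],0]]'

```text
t: 23.45
eef_pos: [489.6, 185.9, 247.8]
tcp_rot: [-3.141, -0.001, 0.033]
ft_force: [-0.8, 0.7, -0.3]
opening: 0.621
grip_force: 0.0
```

Run:
```python
from h import *
s=state();print(s['t'],s['eef_pos'],s['tcp_rot'])
a,d,K=shot('wrist','w8');P=pts(d,K)
cols(a,P,(52,74),np.array([523,223.]),0.065)
go(536.2+14,112.4,39,.047)
```

```text
23.45 [489.63818995 185.8838345  247.83368374] [-3.14065420e+00 -1.11928626e-03  3.31841737e-02]
ctr [547.4 111.6] yaw 0.038 t [-83.1  64.2] w [-15.5  14.7] z 69.5
  dark [(-25, 42), (-20, 172), (-15, 157), (50, 204), (55, 52), (60, 24)]
tool shift (units of .25m) [0.2305 0.294  0.8337] turn -0.0045
```

Emit:
arm_command --rows '[[[0.077,0.098,0],-0.003],[[0.077,0.098,0.05],0],[[0.077,0.098,0.1],0],[[0,0,0.19],0],[[0,0,0.17],0]]'

```text
t: 24.0
eef_pos: [551.8, 108.5, 117.8]
tcp_rot: [3.141, -0.0, 0.036]
ft_force: [0.8, 0.7, -0.6]
opening: 0.62
grip_force: 0.0
```

Emit:
arm_command --rows '[[[0,0,0.12],0],[[0,0,0.12],0],[[0,0,0.083],0],[[0,0,0],0],[[0,0,0],0]]'

```text
t: 24.5
eef_pos: [551.4, 109.4, 38.1]
tcp_rot: [3.141, 0.001, 0.038]
ft_force: [0.2, 0.3, -0.2]
opening: 0.622
grip_force: 0.0
```

Emit:
arm_command --rows '[[[0,0,0],0],[[0,0,0],0],[[0,0,0],0],[[0,0,0],0],[[0,0,0],0]]' --claw 0.0

```text
t: 25.0
eef_pos: [551.4, 110.6, 38.8]
tcp_rot: [3.142, -0.0, 0.041]
ft_force: [0.0, 0.5, 1.5]
opening: 0.29
grip_force: 30.0
```

Emit:
arm_command --rows '[[[0,0,-0.06],0],[[0,0,-0.14],0],[[0,0,-0.16],0],[[0,0,-0.16],0],[[0,0,0],0]]'

```text
t: 25.5
eef_pos: [553.2, 110.9, 173.4]
tcp_rot: [-3.141, -0.008, 0.041]
ft_force: [0.1, 0.0, -2.7]
opening: 0.288
grip_force: 30.0
```

Run:
```python
from h import *
s=state();print(s['eef_pos'],s['opening'],s['ft_force'])
u=np.array([np.cos(.255),-np.sin(.255)]);m=np.array([629.7,-138.9])
print(m-124*u,m-26*u)
go(*(m-128*u),140,np.pi-.255)
```

```text
[553.19529608 110.86545001 173.36001827] 0.2877483054885683 [ 0.0881837   0.03474469 -2.69306939]
[ 509.70975133 -107.62156933] [ 604.54075431 -132.34161938]
tool shift (units of .25m) [-0.2253  0.8613  0.1334] turn -0.9056
```

Emit:
arm_command --rows '[[[-0.045,0.172,0],0],[[-0.045,0.172,0],0],[[-0.045,0.172,0],0],[[-0.045,0.172,0],0],[[-0.045,0.172,0],0]]'

```text
t: 26.0
eef_pos: [502.9, -107.9, 167.7]
tcp_rot: [-3.141, 0.001, 0.041]
ft_force: [0.8, -0.2, -3.3]
opening: 0.287
grip_force: 30.0
```

Emit:
arm_command --rows '[[[0,0,0],-0.0453],[[0,0,0],-0.0453],[[0,0,0],-0.0453],[[0,0,0],-0.0453],[[0,0,0],-0.0453]]'

```text
t: 26.5
eef_pos: [503.5, -106.4, 167.6]
tcp_rot: [-3.14, 0.001, 0.758]
ft_force: [0.5, 0.2, -2.8]
opening: 0.288
grip_force: 30.0
```

Emit:
arm_command --rows '[[[0,0,0],-0.0453],[[0,0,0],-0.0453],[[0,0,0],-0.0453],[[0,0,0],-0.0453],[[0,0,0],-0.0453]]'

```text
t: 27.0
eef_pos: [503.5, -106.3, 167.6]
tcp_rot: [-3.14, -0.0, 1.47]
ft_force: [0.1, -0.2, -2.0]
opening: 0.29
grip_force: 30.0
```

Emit:
arm_command --rows '[[[0,0,0],-0.0453],[[0,0,0],-0.0453],[[0,0,0],-0.0453],[[0,0,0],-0.0453],[[0,0,0],-0.0453]]'

```text
t: 27.5
eef_pos: [503.5, -106.3, 167.5]
tcp_rot: [-3.141, -0.001, 2.182]
ft_force: [-0.3, -0.7, -2.8]
opening: 0.288
grip_force: 30.0
```

Emit:
arm_command --rows '[[[0,0,0],-0.0453],[[0,0,0],-0.0453],[[0,0,0],-0.0453],[[0,0,0],-0.0453],[[0,0,0],-0.0453]]'

```text
t: 28.0
eef_pos: [503.5, -106.3, 167.5]
tcp_rot: [3.141, -0.002, 2.893]
ft_force: [-0.1, 1.0, -2.5]
opening: 0.286
grip_force: 30.0
```

Run:
```python
from h import *
s=state();print(s['t'],s['eef_pos'],s['tcp_rot'],s['opening'],s['ft_force'],s['moment'],s['joints'][5])
u=np.array([np.cos(.255),-np.sin(.255)]);m=np.array([629.7,-138.9])
go(*(m-128*u),47,np.pi-.255)
a,d,K=shot('wrist','w9')
```

```text
28.0 [ 503.46399752 -106.30491917  167.54725628] [ 3.14140828e+00 -1.68558079e-03  2.89337774e+00] 0.28581220605779545 [-0.06349734  1.00295866 -2.47955581] [ 0.0911455  -0.08843845 -0.02019848] -1.6591422110338556
tool shift (units of .25m) [-0.0095  0.0011  0.4822] turn 0.0022
```

View pics/w9.png

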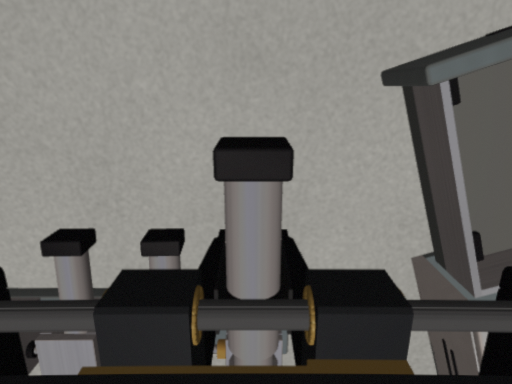

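The column is held straight, with its tail collar at (253,158) towards the robot. I'll lower and insert it.

Emit:
arm_command --rows '[[[-0.0095,0.001,0.12],0.002],[[0,0,0.16],0],[[0,0,0.13],0],[[0,0,0.072],0],[[0,0,0],0]]'

```text
t: 28.55
eef_pos: [504.8, -106.4, 45.4]
tcp_rot: [3.141, -0.005, 2.879]
ft_force: [0.3, 0.3, -1.8]
opening: 0.291
grip_force: 30.0
```

Emit:
arm_command --rows '[[[-0.06,0,0],0],[[-0.06,0,0],0],[[-0.05,0,0],0],[[-0.04,0,0],0],[[0,0,0],0]]'

```text
t: 29.05
eef_pos: [558.1, -120.7, 48.7]
tcp_rot: [-3.142, 0.002, 2.88]
ft_force: [-0.6, -0.7, -3.0]
opening: 0.287
grip_force: 30.0
```

Run:
```python
from h import *
s=state();print(s['eef_pos'],s['tcp_rot'],s['ft_force'])
u=np.array([np.cos(.255),-np.sin(.255)]);m=np.array([629.7,-138.9])
go(*(m-26*u),47,np.pi-.255)
```

```text
[ 558.11489874 -120.70270496   48.68544434] [-3.14151387e+00  1.53244017e-03  2.88027183e+00] [-0.55844711 -0.7175314  -3.03072504]
tool shift (units of .25m) [-0.1914  0.003   0.0067] turn -0.002
```

Emit:
arm_command --rows '[[[-0.032,0.002,0.003],-0.002],[[-0.032,0,0],0],[[-0.032,0,0],0],[[-0.032,0,0],0],[[-0.032,0,0],0]]'

```text
t: 29.55
eef_pos: [595.9, -129.3, 47.0]
tcp_rot: [3.141, -0.002, 2.888]
ft_force: [-0.1, 6.7, -3.3]
opening: 0.286
grip_force: 30.1
```

Emit:
arm_command --rows '[[[-0.02,0,0],0],[[-0.008,0,0],0],[[-0.004,0,0],0],[[0,0,0],0],[[0,0,0],0]]'

```text
t: 30.05
eef_pos: [603.9, -131.8, 47.4]
tcp_rot: [3.141, 0.001, 2.888]
ft_force: [2.8, 5.0, -2.2]
opening: 0.289
grip_force: 30.1
```

Emit:
arm_command --rows '[[[-0.008,0,0],0],[[-0.006,0,0],0],[[-0.004,0,0],0],[[0,0,0],0],[[0,0,0],0]]'

```text
t: 30.55
eef_pos: [604.9, -131.9, 47.1]
tcp_rot: [3.141, -0.008, 2.887]
ft_force: [-13.8, 7.6, 6.5]
opening: 0.287
grip_force: 30.0
```

The wrist force rose at the expected spot, so the column is home. I'll release it, rise, turn towards the handle yaw and check the rack.

Emit:
arm_command --rows '[[[0.014,0,0],0],[[0,0,0],0],[[0,0,0],0],[[0,0,0],0],[[0,0,-0.04],0]]' --claw 0.62

```text
t: 31.05
eef_pos: [604.3, -132.4, 56.8]
tcp_rot: [3.142, -0.001, 2.887]
ft_force: [0.3, -0.1, -0.4]
opening: 0.607
grip_force: 0.0
```

Emit:
arm_command --rows '[[[0,0,-0.12],0],[[0,0,-0.16],0],[[0,0,-0.16],0],[[0,0,-0.16],0.044],[[0,0,0],0.044]]'

```text
t: 31.55
eef_pos: [606.5, -132.9, 214.0]
tcp_rot: [3.14, 0.009, 2.606]
ft_force: [-0.5, 0.3, 0.9]
opening: 0.621
grip_force: 0.0
```

Emit:
arm_command --rows '[[[0,0,0],0.044],[[0,0,0],0.044],[[0,0,0],0.044],[[0,0,0],0.044],[[0,0,0],0.044]]' --claw 0.4

```text
t: 32.05
eef_pos: [604.7, -132.4, 208.2]
tcp_rot: [3.141, 0.001, 1.914]
ft_force: [-0.4, -0.4, -0.2]
opening: 0.4
grip_force: 0.0
```

Run:
```python
from h import *
s=state();print(s['t'],s['eef_pos'],s['tcp_rot'])
a,d,K=shot('scene','s1');P=pts(d,K)
cols(a,P,(62,80.5),np.array([545,-190.]),-.255,90,190)
print([(np.round(r['position'],1),round(r['confidence'],2)) for r in models.mark_of('scene','col1_mid')])
print([(np.round(r['position'],1),round(r['confidence'],2)) for r in models.mark_of('scene','drawer_handle')])
u=np.array([np.cos(.255),-np.sin(.255)])
for m in [(629.7,-138.9),(608.6,-219.8),(587.6,-300.5)]: print('want',(m-12*u).round(1))
go(381,213.5,200,1.639)
cv2.imwrite('pics/s1c.png',cv2.resize(a[100:290,80:400,::-1],(800,475)))
```

```text
32.05 [ 604.67722676 -132.38705041  208.24224345] [3.14096427e+00 5.85595231e-04 1.91409692e+00]
[(array([ 574.1, -297.8,   59.5]), 0.63)]
[(array([379.1, 214.7,  81.5]), 0.73)]
want [ 618.1 -135.9]
want [ 597.  -216.8]
want [ 576.  -297.5]
tool shift (units of .25m) [ 1.607  -0.3629  0.0323] turn 0.0903
```

View pics/s1c.png

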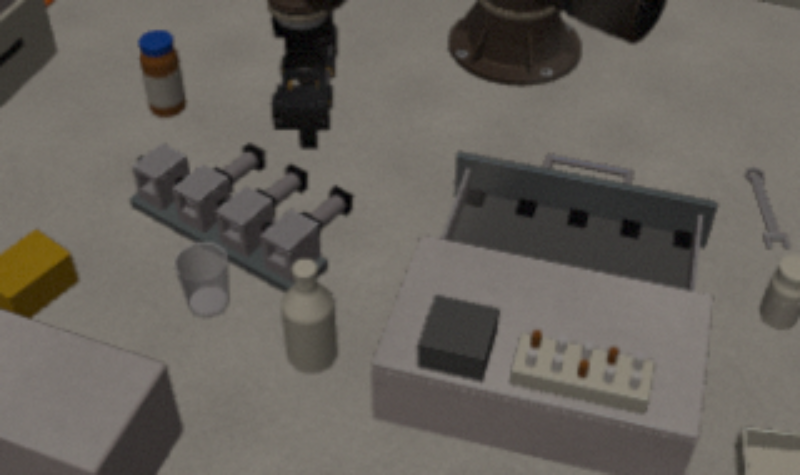

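The overview shows three columns in the clamps (tails at about 255,157, 295,180 and 342,203), the drawer empty and nothing knocked over. Now I'll shut the drawer.

Emit:
arm_command --rows '[[[0,0,0],0.045],[[0,0,0],0.045],[[0,0,0],0],[[0,0,0],0],[[0,0,0],0]]'

```text
t: 32.7
eef_pos: [604.6, -132.3, 207.5]
tcp_rot: [3.141, 0.0, 1.642]
ft_force: [0.3, -0.3, 0.5]
opening: 0.401
grip_force: 0.0
```

Run:
```python
from h import *
a,d,K=shot('wrist','w10');P=pts(d,K);held(P,[604.5,-132.4,60],np.pi-.255) if 0 else None
print([(np.round(r['position'],1),round(r['confidence'],2)) for r in models.mark_of('wrist','col1_mid')])
go(381,213.5,160,1.639)
```

```text
[(array([ 574. , -293.7,   58.2]), 0.76)]
tool shift (units of .25m) [ 1.4417 -0.7971  0.1898] turn 0.0002
```

Emit:
arm_command --rows '[[[0.16,-0.089,0],0],[[0.16,-0.089,0],0],[[0.16,-0.089,0],0],[[0.16,-0.089,0],0],[[0.16,-0.089,0],0]]'

```text
t: 33.3
eef_pos: [479.2, 61.1, 207.5]
tcp_rot: [3.141, 0.0, 1.639]
ft_force: [1.1, -0.4, 0.5]
opening: 0.399
grip_force: 0.0
```

Emit:
arm_command --rows '[[[0.16,-0.089,0.04],0],[[0.16,-0.089,0.04],0],[[0.16,-0.089,0.05],0],[[0.16,-0.089,0.06],0],[[0,0,0],0]]'

```text
t: 33.8
eef_pos: [377.6, 216.4, 158.7]
tcp_rot: [-3.139, 0.0, 1.644]
ft_force: [-0.0, 0.5, -0.5]
opening: 0.401
grip_force: 0.0
```

Run:
```python
from h import *
print(state()['eef_pos']);a,d,K=shot('wrist','w11')
print([(np.round(r['position'],1),round(r['confidence'],2)) for r in models.mark_of('wrist','drawer_handle')])
go(381,213.5,64,1.639)
```

```text
[377.62531512 216.43523713 158.74918903]
[(array([381.7, 215.4,  84.2]), 0.65)]
tool shift (units of .25m) [-0.0034  0.0012  0.3837] turn 0.0007
```

View pics/w11.png

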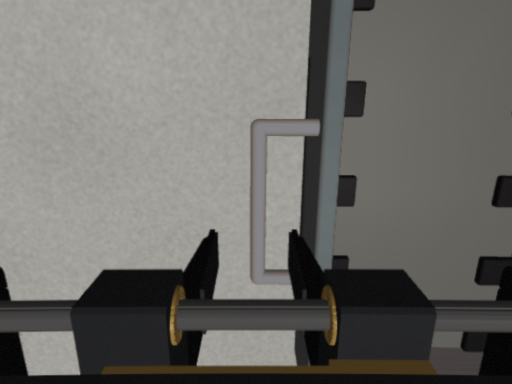

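The handle bar is at column 258, about 3 mm right of the finger centre. I'll grip it and push.

Emit:
arm_command --rows '[[[0,0.012,0.1],0],[[0,0,0.15],0],[[0,0,0.1],0],[[0,0,0.03],0],[[0,0,0],0]]'

```text
t: 34.4
eef_pos: [384.5, 213.1, 64.6]
tcp_rot: [-3.141, 0.0, 1.636]
ft_force: [0.1, -0.2, 0.3]
opening: 0.402
grip_force: 0.0
```

Emit:
arm_command --rows '[[[0,0,0],0],[[0,0,0],0],[[0,0,0],0],[[0,0,0],0],[[0,0,0],0]]' --claw 0.0

```text
t: 34.9
eef_pos: [384.0, 213.9, 65.5]
tcp_rot: [3.141, -0.0, 1.637]
ft_force: [-1.5, -1.3, 8.8]
opening: 0.117
grip_force: 30.0
```

Emit:
arm_command --rows '[[[0,0.04,0],0],[[0,0.08,0],0],[[0,0.08,0],0],[[0,0.08,0],0],[[0,0.08,0],0]]'

```text
t: 35.4
eef_pos: [474.3, 220.1, 65.5]
tcp_rot: [3.141, -0.0, 1.637]
ft_force: [-3.5, 2.3, 5.8]
opening: 0.119
grip_force: 30.0
```

Emit:
arm_command --rows '[[[0,0.08,0],0],[[0,0.08,0],0],[[0,0.08,0],0],[[0,0.08,0],0],[[0,0.05,0],0]]'

```text
t: 35.9
eef_pos: [567.3, 226.6, 65.5]
tcp_rot: [3.14, -0.001, 1.637]
ft_force: [-2.7, 3.9, 7.0]
opening: 0.116
grip_force: 30.0
```

Emit:
arm_command --rows '[[[0,0.02,0],0],[[0,0.01,0],0],[[0,0,0],0],[[0,0,0],0],[[0,0,0],0]]'

```text
t: 36.4
eef_pos: [569.7, 226.7, 65.4]
tcp_rot: [-3.134, 0.0, 1.638]
ft_force: [-19.5, 2.7, 16.3]
opening: 0.117
grip_force: 30.0
```

Emit:
arm_command --rows '[[[0,-0.016,0],0],[[0,0,0],0],[[0,0,0],0],[[0,0,-0.04],0],[[0,0,-0.08],0]]' --claw 0.4

```text
t: 36.9
eef_pos: [569.2, 225.9, 94.5]
tcp_rot: [-3.139, 0.001, 1.637]
ft_force: [0.2, -0.2, -0.2]
opening: 0.393
grip_force: 0.0
```

Emit:
arm_command --rows '[[[0,0,-0.16],0],[[0,0,-0.16],0],[[0,0,-0.16],0],[[0,0,-0.16],0],[[0,0,0],0]]'

```text
t: 37.4
eef_pos: [571.3, 226.6, 261.2]
tcp_rot: [3.132, -0.002, 1.637]
ft_force: [1.1, 0.1, -0.4]
opening: 0.4
grip_force: 0.0
```

Run:
```python
from h import *
s=state();print(s['t'],s['eef_pos'],s['ft_force'])
a,d,K=shot('side','d1');b,_,_=shot('scene','s2')
print([(np.round(r['position'],1),round(r['confidence'],2)) for r in models.mark_of('side','drawer_handle')])
for c in('side','scene'): print([(np.round(r['position'],1),round(r['confidence'],2)) for r in models.mark_of(c,'col1_mid')])
cv2.imwrite('pics/f.png',np.vstack([cv2.resize(a[110:260,110:330,::-1],(440,300)),cv2.resize(b[140:290,100:320,::-1],(440,300))]))
```

```text
37.4 [571.32646784 226.55010449 261.22982274] [ 1.05347122  0.0733516  -0.40076749]
[(array([568.1, 227.2,  83.9]), 0.84)]
[]
[(array([ 566.8, -380.1,   58.9]), 0.65), (array([ 575.9, -296.6,   59.1]), 0.51)]
```

View pics/f.png

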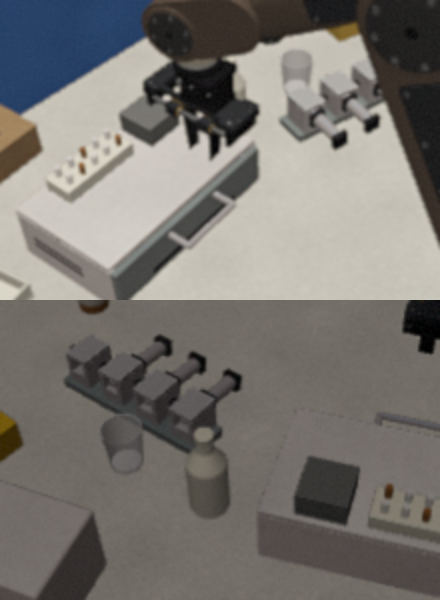

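The drawer is shut, all three columns stick out equally from their clamps, and everything is upright.

```bash
python3 -c "
from h import *
print(env.job_done())"
```

```text
the job is handed in; nothing more can be done
None
```

The job is handed in, though no verdict came back. By wrist force and camera, all three columns found in the drawer are home in the three left clamps, the drawer is shut and nothing was knocked over.

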